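# Pull the big T-handle hex key for a customer's order

## Robot

A 6-joint arm with a two-finger parallel gripper is mounted at the origin on the work surface. World frame = base frame: x ahead of the robot, y to its left, z up, the work surface at z = 0. Lengths are in m, angles in rad, forces in N, time in s.
With the tool pointing down it reaches from about 0.35 to 0.85 m from the base axis. Payload 8.1 kg.
Tool frame: the origin (TCP) lies on the mounting face of the last link; the fingertips stand 186 mm ahead of it and the grasp point (between the pads) lies 167 mm ahead of it; z points along the fingers, y is the line along which they close (so a half turn about z gives the same grasp; the last joint's range is limited). The gripper opens to 93 mm and grips with 3 to 60 N. Pads are 15 mm wide; open, the fingers measure 128 mm over their backs; the gripper's body (75 mm by 188 mm) begins 65 mm behind the grasp point.
Start: joints at [1.253, 0.13, 1.488, -0, 1.523, -0.085], TCP at [0.138, 0.584, 0.405] pointing down, gripper open.
Joint ranges: [-2.96, 2.96], [-0.89, 2.26], [0.02, 2.5], [-1.34, 4.48], [0, 2.73], [-2.66, 2.66]. Speed limits (rad/s): [2.39, 2.39, 2.79, 3.14, 3.14, 3.14].

## Interface

Orientations are given as a rotation vector (axis times angle).
In Python, from plant import * gives the robot as it stands. The module is installed in compiled form; this text tells all that it offers.
- The arm moves only by the tool arm_command, never from a script. Its argument "increments" is a list of rows, each a list of 6 numbers: the shift along the tool's x, y, z in units of 0.2 m (1.0 is 0.2 m), then the turn, a rotation vector about the tool's x, y, z in units of pi rad (1.0 is pi rad). A call has exactly 5 rows; each row is the pose to reach, as a shift and turn from the pose commanded when the call began, along the tool's axes at that moment, turning the shorter way round; what a row does not reach only later rows make up. A row lasts 1/8 s, in which the tool goes at most 62.5 mm and 10.7 degrees, less where a joint would pass 70% of its speed; a pose out of reach is approached as far as the arm can. A call with a number of a shift or a turn outside -1 to 1 is refused whole. A call with a gripper value outside its range is refused whole. "fingers" is the closure, from -1 (fully open) to 1 (shut), set as the call begins (left out, the last holds). The fingers move at their own pace and stop on an object; "force" is the grip in N (left out, the last holds). Time passes only in rows, so rows that repeat a pose let the fingers close, or fill a call up. It gives the time, the measured TCP pose, the force, the opening and the grip force at its end, in the units of the state.
- read_state(): the state, without advancing time (a new reading comes with each control period).
- read_camera(name): name is "side" or "top"; returns a dict with "image" (384x512x3 uint8, red, green, blue), "fx", "fy", "cx", "cy" (pixels), "T" (4x4, takes a point from camera to world coordinates). Camera axes: x right, y down, z forward; pixel columns grow to the right and rows downward; lengths in m; the calibration is good to about 2 mm. A picture is of the moment at which its call begins. There is no depth.
- close_job(): hands the job in; it is judged then, once.
The state is a dict: "t": time; "q": joint angles; "dq": joint speeds; "joint_torque": joint torques, N m; "tool_pos": TCP position; "orientation": TCP orientation; "force": force on the tool from outside, world axes, zero at the start; "wrist_torque": the same for the moment, N m; "opening": finger opening in m; "gripper_force": force on a finger pad.
Only numpy, scipy, OpenCV 4.12 (cv2) and the standard library are available. Lean on these libraries where they do the work, as an engineer would, in place of code of your own. Each camera call takes 0.05 s, during which the arm holds its last target. There are 200 camera calls.

## Task

At the hardware counter, pull the big T-handle hex key (the one with the longer crossbar) straight up out of its stand and put it, hex end down, in the empty wide-mouthed order cup. Lower it in until its tip is near the bottom before letting go, so that it is not dropped; it may then lean on the rim. Leave the small T-handle key and the screwdriver standing in their stands.

Things in the scene. Friction and masses are not known exactly. Their poses are not given: they have to be found in the camera images.
- big_key_grip (a point): The big T-handle hex key: steel shaft 10 mm thick under a black crossbar 95 mm long, 16 mm wide, 18 mm high; 158 mm tall, about 140 g. It stands hex end down at any yaw in its stand, leaning up to 6 degrees. This point is the crossbar's centre (grip it here across its 16 mm width); x runs along the crossbar, z up the shaft, whose lower end is 149 mm below this point.
- big_key_tip (a point): The lower end of the big key's shaft, on its axis (same axes as the crossbar's point). At first it rests on the floor, 8 mm above the counter, of the key's fixed dark steel stand: 50 mm wide (80 mm at its foot), 70 mm high, with a round bore 16 mm wide and 62 mm deep.
- order_cup_floor (a point): The empty order cup: a round bright thin-walled steel cup fixed to the counter, mouth 44 mm wide inside, 50 mm outside, 100 mm high (72 mm wide at its foot). This point is the centre of its inner floor, 5 mm above the counter; the rim is 95 mm above this point. z points up.
- small_key_grip (a point): The small T-handle hex key, to be left alone: crossbar 55 mm long and 12 mm wide, 111 mm tall, its top 119 mm above the counter in a like stand. This point is the centre of its crossbar.
- driver_grip (a point): The screwdriver, to be left alone: round black handle 30 mm thick, 150 mm tall, standing blade down in a like stand, its top 158 mm above the counter. This point is on the axis of its handle, 30 mm below its top.
Mind the look-alikes: they are no part of the job. Leave any purple look-alike of the part that bears big_key_grip alone.

How it is judged:
On the way, in this order (a step that is already met when the one before it is completed fails the run):
1. the big key is held, pulled clear above its stand (tip above the stand's 70 mm top) (height (world z) of big_key_tip above 0.072 m and contact force between the fingers and big_key above 0.5 N), for 0.1 s.
2. still held, its tip is lowered inside the order cup to less than 50 mm above the inner floor (horizontal distance between big_key_tip and order_cup_floor below 0.026 m and z of big_key_tip in the frame of order_cup_floor below 0.05 m and contact force between the fingers and big_key above 0.5 N), for 0.1 s.
At the end, for the whole second after the job is handed in: The big T-handle key stands hex end down in the order cup: tip within 26 mm of the cup's axis and less than 15 mm above its inner floor, shaft within 0.5 rad of vertical, at rest; the small key and the screwdriver are within 30 mm of where they began (horizontal distance between big_key_tip and order_cup_floor below 0.026 m and z of big_key_tip in the frame of order_cup_floor below 0.015 m and angle between big_key_grip's own z axis and vertical below 0.5 rad and linear speed of big_key below 0.03 m/s and distance of each of small_key_grip, driver_grip from where it was at the start of the episode below 0.03 m); the robot touches nothing.
It fails at once if the small T-handle key is moved more than 40 mm (distance of small_key_grip from where it was at the start of the episode above 0.04 m).
It fails at once if the screwdriver is moved more than 40 mm (distance of driver_grip from where it was at the start of the episode above 0.04 m).
It also fails if it takes over 38 s, if anything falls off the work surface, if the arm or the gripper's body presses on something with over 40 N, if the wrist force passes 120 N, or if a joint passes its speed limit or range.

## Working session

There is one attempt and no reset: what is moved stays moved. The work goes in short steps, Python scripts to look and compute and a tool call to move; the robot and the scene stay as the last step left them, time stands still between calls to the robot, and variables do not carry over. Pictures are saved under pics/ and viewed, at most 10 in all, crops included, and the job is handed in when it is done.

Besides the shell and the picture viewer there is one more tool, called as name(argument=value, ...) on one line, values as JSON. arm_command: Moves the arm, as the interface text tells. Shifts and turns lie within -1 to 1; 1 stands for 0.2 m of shift or pi rad of turn. Its arguments: {"type":"object","properties":{"increments":{"type":"array","items":{"type":"array","items":{"type":"number","minimum":-1,"maximum":1}}},"fingers":{"type":"number"},"force":{"type":"number"}},"required":["increments"]}

```bash
mkdir -p pics; python3 - <<'E'
from plant import *
import cv2,numpy as np,pickle
d={}
for n in("side","top"):
    c=read_camera(n);d[n]=c;cv2.imwrite(f"pics/{n}0.png",cv2.cvtColor(c["image"],cv2.COLOR_RGB2BGR));print(n,c["fx"],c["cx"],c["cy"],np.round(c["T"],3).tolist())
pickle.dump(d,open("c0.pkl","wb"))
s=read_state();print(s["t"],s["tool_pos"],s["orientation"],s["opening"])
E
```

```text
side 404.07024632362885 256.17309308035317 191.35406784949708 [[0.805, -0.446, 0.391, 0.09], [-0.593, -0.591, 0.546, -0.574], [-0.013, -0.672, -0.741, 0.877], [0.0, 0.0, 0.0, 1.0]]
top 439.56966610749816 252.90438368856934 199.40873789384375 [[0.02, -0.996, 0.09, 0.387], [-1.0, -0.02, 0.004, -0.012], [-0.002, -0.09, -0.996, 1.1], [0.0, 0.0, 0.0, 1.0]]
0.1 [0.13833426 0.58362412 0.40381003] [-3.64723263e-01 -3.12001260e+00  2.51427194e-03] 0.09284873739792911
```

View pics/top0.png

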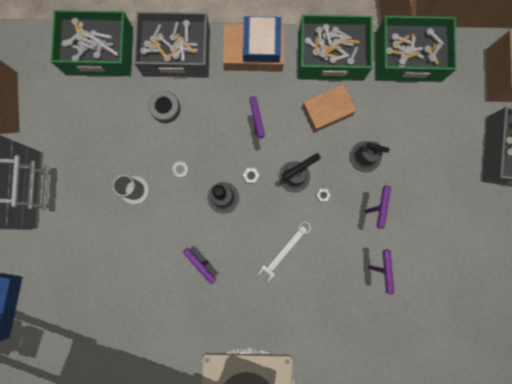

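View pics/side0.png

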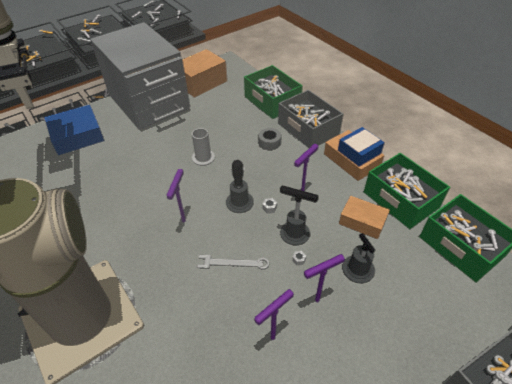

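Candidates in the top view are:
- The black long crossbar at (300,170), side (298,194). This is the big key.
- The black short crossbar at (372,150), which is the small key.
- Purple bars at (257,117), (384,207), (388,271) and (199,265), which are look-alikes.

The driver is at (220,193). The cup is at (124,186), side (202,145). The grey ring at (163,106) isn't the cup. Next I'll crop close and measure.

```bash
cat > h.py <<'E'
import cv2,numpy as np,pickle
def ray(c,u,v):
    d=np.array([(u-c["cx"])/c["fx"],(v-c["cy"])/c["fy"],1]);return c["T"][:3,3],c["T"][:3,:3]@d
def plane(c,p,z):
    o,d=ray(c,*p);return o+d*(z-o[2])/d[2]
def tri(c1,p1,c2,p2):
    o1,d1=ray(c1,*p1);o2,d2=ray(c2,*p2)
    s=np.linalg.lstsq(np.c_[d1,-d2],o2-o1,rcond=None)[0]
    a,b=o1+d1*s[0],o2+d2*s[1];return (a+b)/2,np.linalg.norm(a-b)
def bar(c,box,thr):
    x0,y0,x1,y1=box;im=c["image"][y0:y1,x0:x1].max(2)
    n,l,s,ce=cv2.connectedComponentsWithStats((im<thr).astype(np.uint8))
    k=1+s[1:,4].argmax();r=cv2.minAreaRect(np.argwhere(l==k)[:,::-1].astype(np.float32))
    return np.array(r[0])+[x0,y0],r[1],r[2],s[k,4],cv2.boxPoints(r)+[x0,y0]
E
python3 - <<'E'
from h import *
d=pickle.load(open("c0.pkl","rb"));T,S=d["top"],d["side"]
f=lambda c,x,y,w,h,k:cv2.resize(c["image"][y:y+h,x:x+w,::-1],None,fx=k,fy=k,interpolation=cv2.INTER_CUBIC)
A=np.hstack([f(T,265,140,60,60,6),f(S,270,180,60,60,6)])
B=np.hstack([f(T,105,160,60,40,6),f(S,180,120,60,40,6)])
cv2.imwrite("pics/crop.png",np.vstack([A,B][:2])[:600])
for t in(20,28,36):
  for c,b in((T,(268,145,325,195)),(S,(275,180,322,206))):
    r=bar(c,b,t);print(t,np.round(r[0],1),np.round(r[1],1),round(r[2],1),r[3],np.round(r[4],1).tolist())
E
```

```text
Traceback (most recent call last):
  File "h.py", line 13, in bar
    k=1+s[1:,4].argmax();r=cv2.minAreaRect(np.argwhere(l==k)[:,::-1].astype(np.float32))
        ~~~~~~~~~~~~~~^^
ValueError: attempt to get argmax of an empty sequence
```

View pics/crop.png

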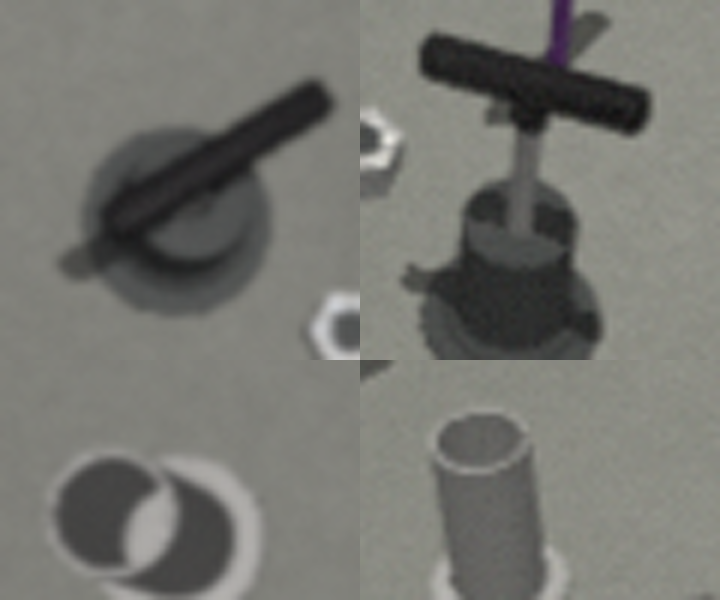

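The crop confirms a black bar 95 mm long on a steel shaft, with top ends near (283,177) and (319,156) and side ends near (281,189) and (317,199). The cup rim centre is at top (123.7,185.8), side (200,133.7).

```bash
python3 - <<'E'
from h import *
d=pickle.load(open("c0.pkl","rb"));T,S=d["top"],d["side"]
for t in(44,50,56):
  R=[]
  for c,b in((T,(268,145,325,195)),(S,(275,180,322,206))):
    r=bar(c,b,t);R.append(r);print(t,np.round(r[0],1),np.round(r[1],1),round(r[2],1),r[3],np.round(r[4],1).tolist())
print("grip by hand ends",[ (np.round(x,4),round(e,4)) for x,e in (tri(T,(283,177),S,(280.8,188.7)),tri(T,(319.5,155.5),S,(317.5,198.7)))])
print("cup top z.1",plane(T,(123.7,185.8),.1),"side",plane(S,(200,133.7),.1),tri(T,(123.7,185.8),S,(200,133.7)))
print("cup foot",plane(T,(134,190),.003))
print("stand foot top", plane(T,(265+177/6,140+220/6),.004))
print("shaft side at bore z.07",plane(S,(270+(520-360)/6,180+232/6),.07))
print("small",tri(T,(374,149),S,(366,243)),"driver",tri(T,(218,188),S,(237,166)))
E
```

```text
44 [302.3 172. ] [17.7 43.1] 60.8 255 [[279.1, 174.9], [316.8, 153.8], [325.4, 169.2], [287.8, 190.3]]
44 [298.3 195.6] [37.6 11.1] 13.4 250 [[278.7, 196.6], [281.3, 185.8], [317.8, 194.5], [315.3, 205.3]]
50 [301.6 172.4] [19.  45.4] 61.8 347 [[277.1, 174.8], [317.1, 153.3], [326.1, 170.0], [286.1, 191.5]]
50 [298.2 195.6] [38.1 11.2] 14.0 279 [[278.4, 196.4], [281.1, 185.5], [318.1, 194.8], [315.4, 205.6]]
56 [301.2 172.7] [19.8 46.2] 62.5 395 [[276.2, 174.6], [317.1, 153.3], [326.2, 170.8], [285.3, 192.1]]
56 [298.  195.4] [38.6 11.4] 14.0 291 [[277.9, 196.2], [280.7, 185.2], [318.1, 194.5], [315.4, 205.6]]
grip by hand ends [(array([ 0.522 , -0.0724,  0.1575]), np.float64(0.0011)), (array([ 0.5701, -0.1506,  0.1593]), np.float64(0.0006))]
cup top z.1 [0.50212198 0.2890702  0.1       ] side [0.50416119 0.28713276 0.1       ] (array([0.50340522, 0.28867244, 0.09921722]), np.float64(0.0026990682407185113))
cup foot [0.50320952 0.2918304  0.003     ]
stand foot top [ 0.544862   -0.11086977  0.004     ]
shaft side at bore z.07 [ 0.54264662 -0.11632147  0.07      ]
small (array([ 0.60058066, -0.28530898,  0.10575777]), np.float64(0.006510282124185988)) driver (array([0.49460451, 0.07053637, 0.13970535]), np.float64(0.004961307476208313))
```

Measured against the description:
- **Bar centre:** (0.546, -0.1115, 0.158), where the height should be 0.157.
- **Bar length:** about 92 mm, where it should be 95 mm.
- **Bar yaw:** about -58°.
- **Cup:** (0.503, 0.289), with its rim at 0.099.

All agree, so I'll move.

arm_command(increments=[[-0.2, -0.2, 0, 0, 0, 0.05], [-0.4, -0.4, 0, 0, 0, 0.1], [-0.6, -0.6, 0, 0, 0, 0.15], [-0.8, -0.8, 0, 0, 0, 0.2], [-1, -1, 0, 0, 0, 0.25]], fingers=-1)

```text
t: 0.72
tool_pos: [0.2873, 0.3414, 0.4044]
orientation: [1.538, 2.739, -0.0]
force: [0.3, 0.0, -0.4]
opening: 0.0931
gripper_force: 0.0
```

arm_command(increments=[[-0.25, 0, 0, 0, 0, 0], [-0.5, 0, 0, 0, 0, 0], [-0.75, 0, 0, 0, 0, 0], [-1, 0, 0, 0, 0, 0], [-1, 0, 0, 0, 0, 0]])

```text
t: 1.35
tool_pos: [0.3929, 0.1704, 0.4044]
orientation: [1.538, 2.739, -0.001]
force: [0.4, 0.6, 0.3]
opening: 0.0927
gripper_force: 0.0
```

```bash
cat >> h.py <<'E'
from scipy.spatial.transform import Rotation as R
def rem(s,pos,yaw):
    "increments (0.2 m / pi units) to TCP pos with tool down and tool y at yaw (rad)"
    A=R.from_rotvec(s["orientation"]);y=np.array([np.cos(yaw),np.sin(yaw),0]);z=np.array([0,0,-1.])
    B=R.from_matrix(np.c_[np.cross(y,z),y,z])
    return np.round(A.inv().apply(np.array(pos)-s["tool_pos"])/.2,3),np.round((A.inv()*B).as_rotvec()/np.pi,4)
E
python3 - <<'E'
from h import *
from plant import *
s=read_state();print(s["t"],s["tool_pos"],rem(s,(.546,-.1115,.405),np.radians(31.6)))
E
```

```text
1.35 [0.39293447 0.17036158 0.40438207] (array([-1.602, -0.08 , -0.002]), array([-0.0002,  0.0002, -0.0013]))
```

arm_command(increments=[[-0.25, 0, 0, 0, 0, 0], [-0.5, -0.02, 0, 0, 0, 0], [-0.75, -0.04, 0, 0, 0, 0], [-1, -0.06, 0, 0, 0, 0], [-1, -0.08, 0, 0, 0, 0]])

```text
t: 1.98
tool_pos: [0.4839, -0.0072, 0.4041]
orientation: [-1.534, -2.74, 0.001]
force: [0.1, 0.1, -0.1]
opening: 0.0931
gripper_force: 0.0
```

arm_command(increments=[[-0.2, 0, 0, 0, 0, 0], [-0.4, 0, 0, 0, 0, 0], [-0.6, 0, 0, 0, 0, 0], [-0.6, 0, 0, 0, 0, 0], [-0.6, 0, 0, 0, 0, 0]])

```text
t: 2.6
tool_pos: [0.546, -0.1063, 0.4044]
orientation: [-1.529, -2.743, -0.001]
force: [-0.2, 0.4, -0.2]
opening: 0.0931
gripper_force: 0.0
```

```bash
python3 - <<'E'
from h import *
from plant import *
s=read_state();print(s["t"],s["tool_pos"],rem(s,(.546,-.1115,.325),np.radians(31.6)))
c=read_camera("side");i=c["image"][90:250,200:400,::-1];cv2.imwrite("pics/s1.png",cv2.resize(i,None,fx=3.5,fy=3.5))
E
```

```text
2.6 [ 0.54595652 -0.10631818  0.40435122] (array([-0.023, -0.013,  0.397]), array([-0.0001, -0.0004,  0.0006]))
```

View pics/s1.png

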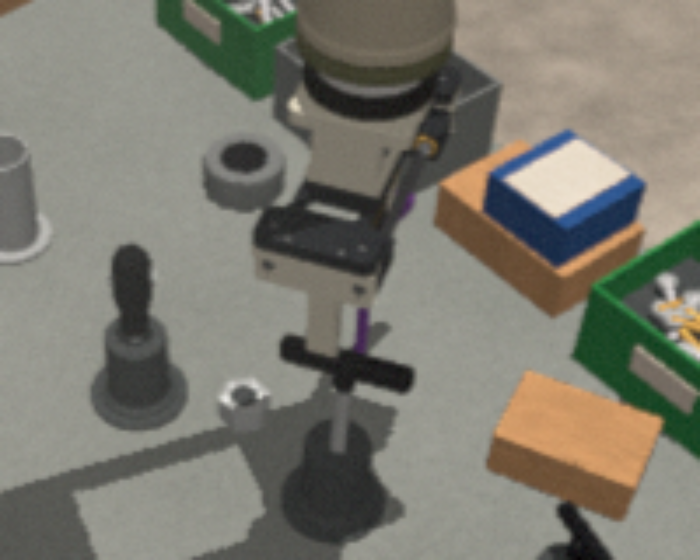

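The near finger shows at crop (325,350) and the bar at (345,363). I'll check the projected fingertip positions before going down.

```bash
python3 - <<'E'
from h import *
from plant import *
s=read_state();c=read_camera("side");A=R.from_rotvec(s["orientation"])
for p in((0,-.055,.186),(0,.055,.186),(0,0,.167)):
    w=A.apply(p)+s["tool_pos"];q=np.linalg.inv(c["T"])@np.r_[w,1]
    u=np.array([c["fx"]*q[0]/q[2]+c["cx"],c["fy"]*q[1]/q[2]+c["cy"]]);print(p,w.round(3),u.round(1),((u-[200,90])*3.5).round())
E
```

```text
(0, -0.055, 0.186) [ 0.499 -0.135  0.219] [291.1 191.3] [319. 355.]
(0, 0.055, 0.186) [ 0.593 -0.077  0.219] [306.  159.2] [371. 242.]
(0, 0, 0.167) [ 0.546 -0.106  0.238] [299.4 168.8] [348. 276.]
```

The projection matches the view, so I'll descend with the correction.

arm_command(increments=[[-0.023, -0.013, 0, 0, 0, 0], [-0.023, -0.013, 0.1, 0, 0, 0], [-0.023, -0.013, 0.2, 0, 0, 0], [-0.023, -0.013, 0.3, 0, 0, 0], [-0.023, -0.013, 0.4, 0, 0, 0]])

```text
t: 3.32
tool_pos: [0.546, -0.1131, 0.3225]
orientation: [-1.531, -2.742, 0.0]
force: [-0.3, 0.1, -0.4]
opening: 0.0931
gripper_force: 0.0
```

```bash
python3 - <<'E'
from h import *
from plant import *
s=read_state();print(s["t"],s["tool_pos"],s["force"],rem(s,(.546,-.1115,.324),np.radians(31.6)))
c=read_camera("side");i=c["image"][140:250,230:370,::-1];cv2.imwrite("pics/s2.png",cv2.resize(i,None,fx=5,fy=5,interpolation=2))
E
```

```text
3.325 [ 0.54603116 -0.11311926  0.32252979] [-0.2717938   0.13183478 -0.36306932] (array([ 0.007,  0.004, -0.007]), array([-0.0003, -0.0004,  0.0003]))
```

View pics/s2.png

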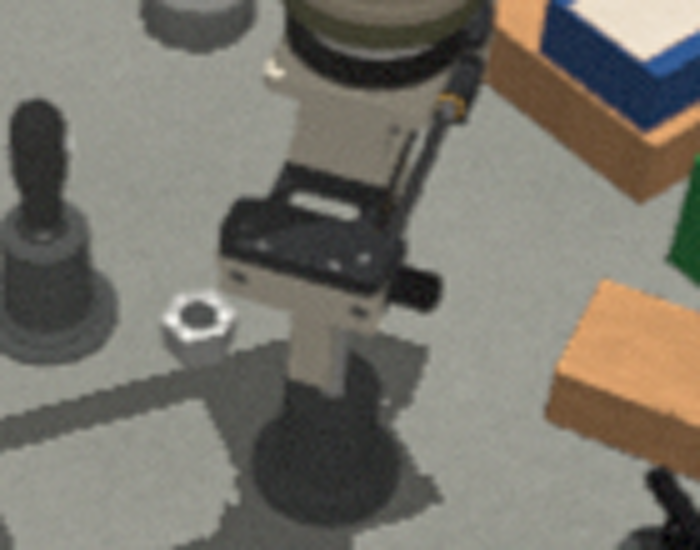

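The fingers straddle the bar, whose right end shows at crop (420,290). I'll close with a moderate force.

arm_command(increments=[[0, 0, -0.007, 0, 0, 0], [0, 0, -0.007, 0, 0, 0], [0, 0, -0.007, 0, 0, 0], [0, 0, -0.007, 0, 0, 0], [0, 0, -0.007, 0, 0, 0]], fingers=1, force=30)

```text
t: 4.0
tool_pos: [0.5465, -0.1132, 0.3264]
orientation: [1.531, 2.743, 0.0]
force: [0.0, 0.2, 0.2]
opening: 0.0476
gripper_force: 0.0
```

arm_command(increments=[[0, 0, 0, 0, 0, 0], [0, 0, 0, 0, 0, 0], [0, 0, -0.02, 0, 0, 0], [0, 0, -0.04, 0, 0, 0], [0, 0, -0.06, 0, 0, 0]])

```text
t: 4.62
tool_pos: [0.5464, -0.1132, 0.3384]
orientation: [-1.531, -2.743, 0.0]
force: [0.9, 0.5, -0.9]
opening: 0.0158
gripper_force: 30.0
```

The opening is 15.8 mm, as expected for the 16 mm bar, with 30 N of grip. I'll lift straight up.

arm_command(increments=[[0, 0, -0.1, 0, 0, 0], [0, 0, -0.22, 0, 0, 0], [0, 0, -0.35, 0, 0, 0], [0, 0, -0.48, 0, 0, 0], [0, 0, -0.6, 0, 0, 0]])

```text
t: 5.25
tool_pos: [0.5463, -0.1132, 0.4608]
orientation: [1.53, 2.742, 0.001]
force: [-0.4, 0.9, -0.4]
opening: 0.0161
gripper_force: 30.0
```

arm_command(increments=[[0, 0, 0, 0, 0, 0], [0, 0, 0, 0, 0, 0], [0, 0, 0, 0, 0, 0], [0, 0, 0, 0, 0, 0], [0, 0, 0, 0, 0, 0]])

```text
t: 5.88
tool_pos: [0.5463, -0.1132, 0.4575]
orientation: [-1.531, -2.742, 0.0]
force: [0.6, -0.6, -0.9]
opening: 0.0158
gripper_force: 30.0
```

```bash
python3 - <<'E'
from h import *
from plant import *
s=read_state();print(s["t"],s["tool_pos"],s["force"],s["gripper_force"],rem(s,(.503,.289,.458),np.radians(31.6)))
d={n:read_camera(n) for n in("side","top")};pickle.dump(d,open("c1.pkl","wb"))
i=d["side"]["image"][110:230,250:350,::-1];j=d["top"]["image"][120:240,240:340,::-1];cv2.imwrite("pics/s3.png",cv2.resize(np.hstack([i,j]),None,fx=4,fy=4,interpolation=2))
E
```

```text
5.875 [ 0.54634028 -0.11320311  0.45754707] [ 0.55655064 -0.55584354 -0.85607883] 29.988592390310487 (array([ 1.825e+00,  8.710e-01, -1.000e-03]), array([-0.0002, -0.0002,  0.0003]))
```

View pics/s3.png

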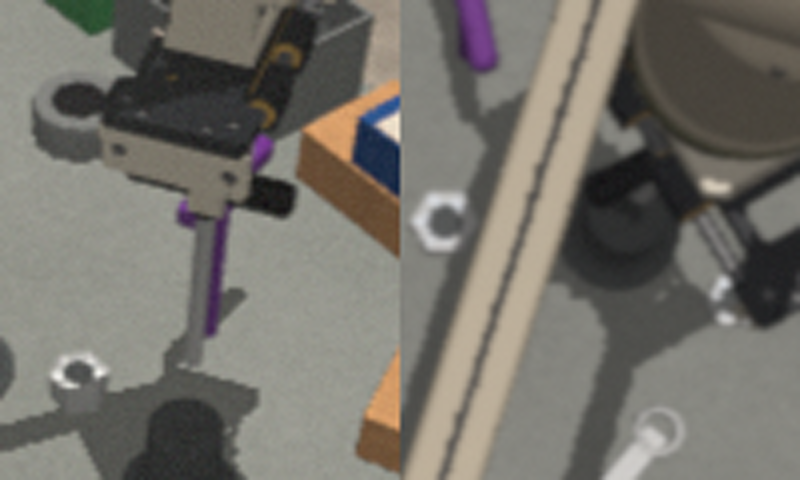

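The key hangs clear of the stand with its tip at side pixel (299,200.5). I'll raise it another 50 mm to clear the driver, then move over to the cup.

arm_command(increments=[[0, 0, -0.12, 0, 0, 0], [0, 0, -0.25, 0, 0, 0], [0.12, 0.06, -0.25, 0, 0, 0], [0.3, 0.15, -0.25, 0, 0, 0], [0.5, 0.24, -0.25, 0, 0, 0]])

```text
t: 6.6
tool_pos: [0.5346, -0.0021, 0.5081]
orientation: [1.533, 2.742, 0.0]
force: [0.1, 0.1, -2.5]
opening: 0.0157
gripper_force: 30.0
```

arm_command(increments=[[0.2, 0.1, 0, 0, 0, 0], [0.4, 0.19, 0, 0, 0, 0], [0.6, 0.29, 0, 0, 0, 0], [0.8, 0.39, 0, 0, 0, 0], [1.0, 0.48, 0, 0, 0, 0]])

```text
t: 7.22
tool_pos: [0.5112, 0.2192, 0.5082]
orientation: [1.531, 2.743, 0.0]
force: [1.2, 0.3, -0.9]
opening: 0.0159
gripper_force: 30.0
```

arm_command(increments=[[0.15, 0.07, 0, 0, 0, 0], [0.26, 0.12, 0, 0, 0, 0], [0.325, 0.15, 0, 0, 0, 0], [0.325, 0.15, 0, 0, 0, 0], [0.325, 0.15, 0, 0, 0, 0]])

```text
t: 7.85
tool_pos: [0.5032, 0.2881, 0.5081]
orientation: [1.532, 2.742, -0.001]
force: [0.3, -0.0, -1.4]
opening: 0.0154
gripper_force: 30.0
```

```bash
python3 - <<'E'
from h import *
from plant import *
d=pickle.load(open("c1.pkl","rb"))
for z in(.125,.133,.141):print("tip before, rel to TCP",plane(d["side"],(299,200.5),z)-[.5463,-.1132,z])
s=read_state();print(s["t"],s["tool_pos"],s["force"],s["gripper_force"],rem(s,(.503,.289,.458),np.radians(31.6)))
d={n:read_camera(n) for n in("side","top")};pickle.dump(d,open("c2.pkl","wb"))
i=d["side"]["image"][60:180,150:250,::-1];j=d["top"]["image"][120:240,80:180,::-1];cv2.imwrite("pics/s4.png",cv2.resize(np.hstack([i,j]),None,fx=4,fy=4,interpolation=2))
E
```

```text
tip before, rel to TCP [0.00680517 0.00563407 0.        ]
tip before, rel to TCP [1.88004858e-03 6.66444444e-04 1.11022302e-16]
tip before, rel to TCP [-3.04507373e-03 -4.30118360e-03  2.77555756e-17]
7.85 [0.50315507 0.28808445 0.50813657] [ 0.3474814  -0.03731118 -1.40011785] 29.98862751506863 (array([0.004, 0.002, 0.251]), array([-0.0001,  0.0001,  0.0001]))
```

View pics/s4.png

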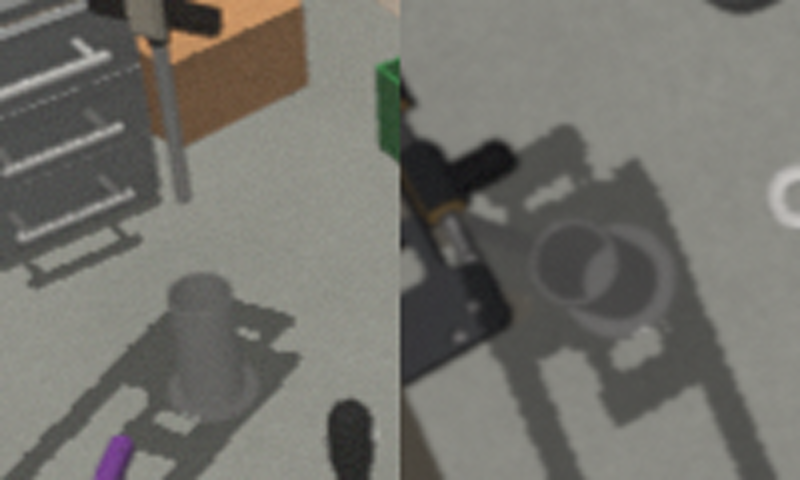

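The tip is at side pixel (195.8,110) above the cup, whose rim centre is at (200,133).

```bash
python3 - <<'E'
from h import *
d=pickle.load(open("c2.pkl","rb"));S,T=d["side"],d["top"]
def pr(c,w):
    q=np.linalg.inv(c["T"])@np.r_[w,1];return np.round([c["fx"]*q[0]/q[2]+c["cx"],c["fy"]*q[1]/q[2]+c["cy"]],1)
for z in(.177,.183,.189):print(z,plane(S,(195.8,110),z))
print("vertical key predicted tip px",pr(S,(.5032,.2881,.183)),"bar",pr(S,(.5032,.2881,.332)),"cup rim",pr(S,(.503,.2885,.1)),"top tip",pr(T,(.5032,.2881,.183)))
E
```

```text
0.177 [0.50818368 0.29992834 0.177     ]
0.183 [0.50460052 0.29243173 0.183     ]
0.189 [0.50101735 0.28493513 0.189     ]
vertical key predicted tip px [196.2 110.9] bar [189.   63.3] cup rim [199.4 133.6] top tip [112.6 180.5]
```

The tip matches the vertical-key prediction to within about 1 px. Lowering into the cup.

arm_command(increments=[[0, 0, 0.1, 0, 0, 0], [0, 0, 0.22, 0, 0, 0], [0, 0, 0.36, 0, 0, 0], [0, 0, 0.48, 0, 0, 0], [0, 0, 0.6, 0, 0, 0]])

```text
t: 8.57
tool_pos: [0.5026, 0.2882, 0.3856]
orientation: [-1.532, -2.742, 0.002]
force: [-0.0, -1.3, -0.2]
opening: 0.0156
gripper_force: 30.0
```

arm_command(increments=[[0, 0, 0, 0, 0, 0], [0, 0, 0.05, 0, 0, 0], [0, 0, 0.1, 0, 0, 0], [0, 0, 0.15, 0, 0, 0], [0, 0, 0.17, 0, 0, 0]])

```text
t: 9.2
tool_pos: [0.5027, 0.2887, 0.3532]
orientation: [-1.531, -2.743, 0.001]
force: [-1.0, -0.6, -2.6]
opening: 0.0159
gripper_force: 30.0
```

```bash
python3 - <<'E'
from h import *
from plant import *
s=read_state();print(s["t"],s["tool_pos"],s["force"],s["gripper_force"])
d={n:read_camera(n) for n in("side","top")};pickle.dump(d,open("c3.pkl","wb"))
i=d["side"]["image"][60:180,150:250,::-1];cv2.imwrite("pics/s5.png",cv2.resize(i,None,fx=5,fy=5,interpolation=2))
E
```

```text
9.2 [0.50273283 0.28872462 0.35320718] [-0.98767571 -0.6388779  -2.58235052] 29.98871780858167
```

View pics/s5.png

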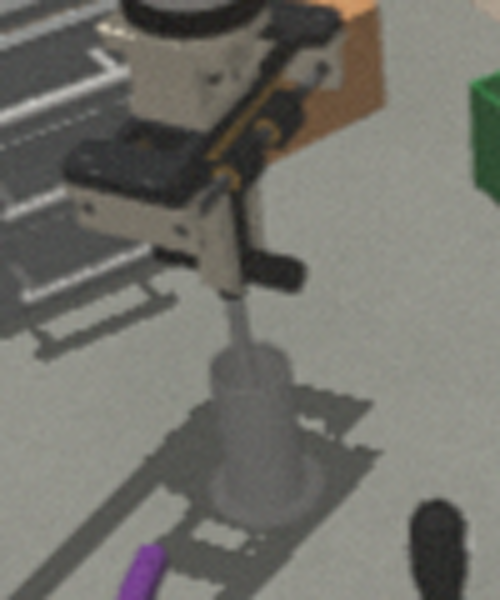

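The shaft is inside the cup, roughly centred in the mouth at crop (245,360). I'll lower gently until it touches.

arm_command(increments=[[0, 0, 0.02, 0, 0, 0], [0, 0, 0.04, 0, 0, 0], [0, 0, 0.06, 0, 0, 0], [0, 0, 0.075, 0, 0, 0], [0, 0, 0.085, 0, 0, 0]])

```text
t: 9.93
tool_pos: [0.5029, 0.2888, 0.3368]
orientation: [-1.531, -2.743, 0.0]
force: [0.0, -1.1, -1.5]
opening: 0.0154
gripper_force: 30.0
```

arm_command(increments=[[0, 0, 0.005, 0, 0, 0], [0, 0, 0.01, 0, 0, 0], [0, 0, 0.015, 0, 0, 0], [0, 0, 0.02, 0, 0, 0], [0, 0, 0.02, 0, 0, 0]])

```text
t: 10.55
tool_pos: [0.5029, 0.2888, 0.333]
orientation: [-1.531, -2.743, 0.0]
force: [-0.3, 0.7, -1.9]
opening: 0.0158
gripper_force: 30.0
```

arm_command(increments=[[0, 0, 0.005, 0, 0, 0], [0, 0, 0.01, 0, 0, 0], [0, 0, 0.015, 0, 0, 0], [0, 0, 0.015, 0, 0, 0], [0, 0, 0.015, 0, 0, 0]])

```text
t: 11.18
tool_pos: [0.5029, 0.2888, 0.3302]
orientation: [1.531, 2.743, 0.0]
force: [0.3, 0.4, -0.9]
opening: 0.0157
gripper_force: 30.0
```

arm_command(increments=[[0, 0, 0.005, 0, 0, 0], [0, 0, 0.01, 0, 0, 0], [0, 0, 0.012, 0, 0, 0], [0, 0, 0.012, 0, 0, 0], [0, 0, 0.012, 0, 0, 0]])

```text
t: 11.8
tool_pos: [0.5029, 0.2888, 0.3278]
orientation: [1.531, 2.743, 0.0]
force: [-0.4, -1.3, -1.5]
opening: 0.0159
gripper_force: 30.0
```

arm_command(increments=[[0, 0, 0.005, 0, 0, 0], [0, 0, 0.01, 0, 0, 0], [0, 0, 0.015, 0, 0, 0], [0, 0, 0.015, 0, 0, 0], [0, 0, 0.015, 0, 0, 0]])

```text
t: 12.42
tool_pos: [0.5036, 0.289, 0.3273]
orientation: [1.53, 2.741, 0.004]
force: [-2.1, -1.2, 12.3]
opening: 0.0158
gripper_force: 30.0
```

It's on the floor, at 12 N. I'll unload slightly, release, and retreat.

arm_command(increments=[[0, 0, -0.01, 0, 0, 0], [0, 0, -0.01, 0, 0, 0], [0, 0, -0.01, 0, 0, 0], [0, 0, -0.01, 0, 0, 0], [0, 0, -0.01, 0, 0, 0]])

```text
t: 13.05
tool_pos: [0.5032, 0.2889, 0.3274]
orientation: [1.531, 2.743, 0.002]
force: [-0.4, -0.4, 6.2]
opening: 0.0158
gripper_force: 30.0
```

arm_command(increments=[[0, 0, 0, 0, 0, 0], [0, 0, 0, 0, 0, 0], [0, 0, 0, 0, 0, 0], [0, 0, 0, 0, 0, 0], [0, 0, 0, 0, 0, 0]], fingers=-1)

```text
t: 13.68
tool_pos: [0.5029, 0.2888, 0.3267]
orientation: [-1.531, -2.743, 0.0]
force: [0.4, -0.4, -0.2]
opening: 0.0612
gripper_force: 0.0
```

arm_command(increments=[[0, 0, 0, 0, 0, 0], [0, 0, 0, 0, 0, 0], [0, 0, 0, 0, 0, 0], [0, 0, 0, 0, 0, 0], [0, 0, 0, 0, 0, 0]])

```text
t: 14.3
tool_pos: [0.5029, 0.2888, 0.3267]
orientation: [1.531, 2.743, -0.0]
force: [-0.3, -0.1, -0.2]
opening: 0.0929
gripper_force: 0.0
```

```bash
python3 - <<'E'
from h import *
from plant import *
s=read_state();print(s["t"],s["tool_pos"],s["force"],s["gripper_force"],s["opening"])
c=read_camera("side")
i=c["image"][60:180,150:250,::-1];cv2.imwrite("pics/s6.png",cv2.resize(i,None,fx=5,fy=5,interpolation=2))
E
```

```text
14.3 [0.50292557 0.28879846 0.32673744] [-0.27322573 -0.05909088 -0.24498287] 0.0 0.09294199787855893
```

View pics/s6.png

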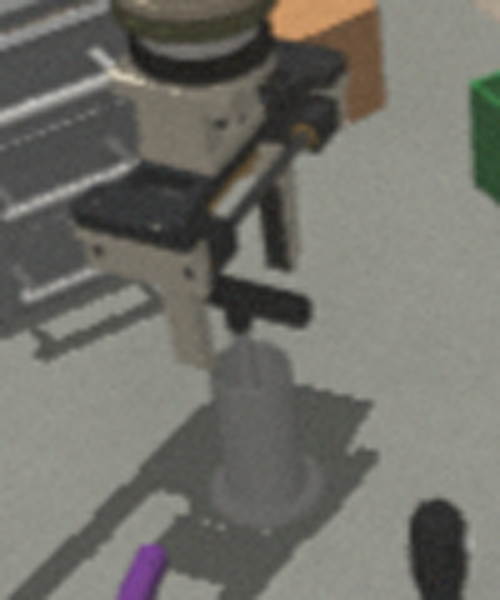

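The key is standing in the cup with its bar at crop (260,300), and the fingers are clear. Retreating upward.

arm_command(increments=[[0, 0, -0.06, 0, 0, 0], [0, 0, -0.14, 0, 0, 0], [0, 0, -0.24, 0, 0, 0], [0, 0, -0.36, 0, 0, 0], [0, 0, -0.5, 0, 0, 0]])

```text
t: 14.98
tool_pos: [0.5029, 0.2888, 0.4289]
orientation: [1.531, 2.743, 0.001]
force: [0.1, 0.4, 0.5]
opening: 0.0929
gripper_force: 0.0
```

arm_command(increments=[[0, 0, -0.15, 0, 0, 0], [0, 0, -0.25, 0, 0, 0], [0, 0, -0.25, 0, 0, 0], [0, 0, -0.25, 0, 0, 0], [0, 0, -0.25, 0, 0, 0]])

```text
t: 15.6
tool_pos: [0.5027, 0.2887, 0.475]
orientation: [-1.53, -2.742, 0.003]
force: [-0.5, 0.3, -0.9]
opening: 0.093
gripper_force: 0.0
```

```bash
python3 - <<'E'
from h import *
from plant import *
s=read_state();print(s["t"],s["tool_pos"],s["force"])
c=read_camera("side")
i=c["image"][60:280,150:400,::-1];cv2.imwrite("pics/s7.png",cv2.resize(i,None,fx=2.7,fy=2.7,interpolation=2))
E
```

```text
15.6 [0.50272112 0.2887348  0.47501106] [-0.52293221  0.34238481 -0.87199433]
```

View pics/s7.png

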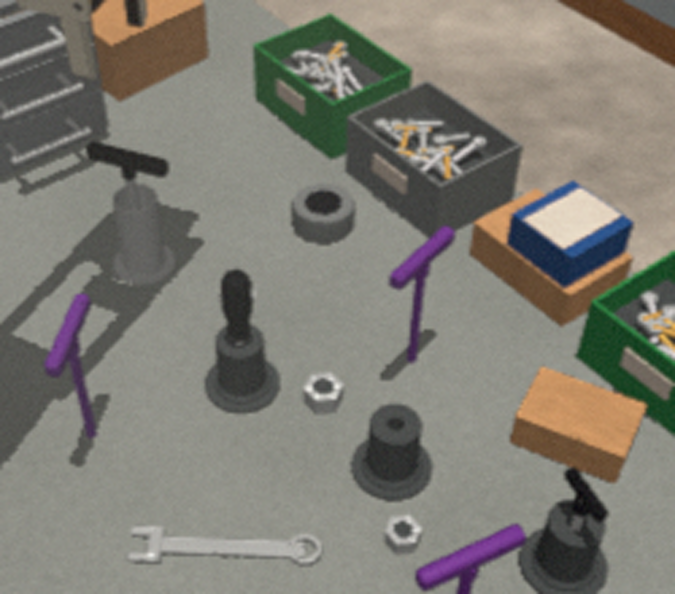

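The big key stands in the cup with its bar at crop (127,158). The driver and small key are still in their stands, and the gripper is clear.

```bash
python3 -c "
from plant import *
print(close_job())"
```

```text
the job is handed in; nothing more can be done
None
```

I handed the job in at about 15.7 s: the big T-handle key was lowered until it touched the cup floor, then released, and now stands hex end down in the order cup, with the small key and screwdriver still in their stands; the hand-in gave no verdict.

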